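# Lower and lock the ratchet tilt plate of the marking fixture

## Robot

A 6-joint arm with a two-finger parallel gripper is mounted at the origin on a cart in front of the work surface, level with it; the furniture and walls round the work are solid. World frame = base frame: x ahead of the robot, y to its left, z up, the work surface at z = 0. Lengths are in m, angles in rad, forces in N, time in s.
With the tool pointing down it reaches from about 0.35 to 0.725 m from the base axis. Payload 6 kg.
Tool frame: the origin (TCP) lies between the finger pads; the fingertips stand 25 mm ahead of it and the grasp point (between the pads) lies 6 mm ahead of it; z points along the fingers, y is the direction in which the jaws open and shut (so a half turn about z gives the same grasp; the last joint's range is limited). The gripper opens to 85 mm and grips with 20 to 120 N. Pads are 22 mm wide; open, the fingers measure 114 mm over their backs; the gripper's body (76 mm by 85 mm) begins 54 mm behind the grasp point. The pads swing forward as they close: fully open they stand 13 mm farther back than shut.
Start: joints at [1.552, 0.04, 0.085, 0, -1.615, -0.334], TCP at [0.207, 0.563, 0.228] pointing down, gripper open.
Joint ranges: [-2.56, 2.56], [-1.29, 2.01], [-1.08, 1.49], [-3.29, 1.98], [-2.81, -0.18], [-2.99, 2.99]. Speed limits (rad/s): [2.57, 2.57, 3.01, 3.14, 3.14, 3.14].

## Interface

Orientations are given as [roll, pitch, yaw] about the fixed x, y, z axes, in that order (R = Rz(yaw) Ry(pitch) Rx(roll)).
In Python, from plant import telemetry, snapshot, bot gives the robot as it stands.
- The arm moves only by the shell command python3 -m jog 'ROWS' [OPENING] [FORCE]. ROWS is JSON, a list of rows, each a list of 6 numbers: the shift along the tool's x, y, z in cm, then the turn, a rotation vector about the tool's x, y, z in degrees. In form: [[dx, dy, dz, wx, wy, wz], ...]. A call has 1 to 12 rows; each row is the pose to reach, as a shift and turn from the pose measured when the call began, along the tool's axes at that moment; what a row does not reach only later rows make up. A row lasts 1/10 s, in which the tool goes at most 50 mm and 8.59 degrees, less where a joint would pass 70% of its speed; a pose out of reach is approached as far as the arm can. A call with a gripper value outside its range is refused whole. OPENING is the gripper command: -1 is fully open, 1 is shut, values between are in proportion, set as the call begins (- or left out, the last holds). The fingers move at their own pace and stop on an object; FORCE is the grip in N (left out, the last holds). Time passes only in rows, so rows that repeat a pose let the fingers close. It gives the time, the measured TCP pose, the force and the opening at its end, in the units of the state.
- telemetry.get_obs(): the state, without advancing time (a new reading comes with each control period).
- snapshot(name): name is "scene" or "top" or "wrist"; returns a dict with "image" (400x640x3 uint8, red, green, blue), "range_z" (400x640 float32, m along the optical axis (not along the pixel's ray), 0 where there is no reading), "intrinsics" (3x3 intrinsics, pixels), "k1" (the pictures are not rectified: a ray, as slopes to the right and down, at radius r is drawn at 1 + k1 r^2 times it, then the intrinsics apply), "R" (3x3) and "t" (3): a world point X has camera coordinates R X + t; the wrist camera has in their place "hand_eye" (4x4, takes a point from camera to tool coordinates, whose origin is the TCP and whose axes are the flange's). Camera axes: x right, y down, z forward; pixel columns grow to the right and rows downward; lengths in m; the calibration is good to about 2 mm. A picture is of the moment at which its call begins: read the wrist's pose just before it.
- bot.hand_in(): hands the job in, once; it reports no verdict.
The state is a dict: "clock": time; "joints": joint angles; "joint_velocities": joint speeds; "effort": joint torques, N m; "tcp_pos": TCP position; "tcp_rot": TCP orientation; "wrist_force": force on the tool from outside, world axes, zero at the start; "wrist_torque": the same for the moment, N m; "finger_gap": finger opening in m.
Only numpy, scipy, OpenCV 4.12 (cv2) and the standard library are available. Lean on these libraries where they do the work, as an engineer would, in place of code of your own. Each camera call takes 0.05 s, during which the arm holds its last target.

## Task

The flange has been marked at an angle; bring the fixture's tilt plate back to level for the next job, only pushing with the fingertips: nothing is gripped or lifted. Press the red pad of the pawl down until the pawl snaps free of the toothed wheel and stays free, then push the black bar of the plate steadily down, without slamming or forcing it, until the plate rests on its stops, and finally press the green pad down so that the pawl drops home into the wheel and locks the plate. Do not disturb the hex key, the tag plate or the screwdriver lying beside the fixture.

Things in the scene. Friction and masses are not known exactly. Their poses are not given: they have to be found in the camera images.
- fixture: Fixed tilt fixture on a dark steel base, 216 x 154 mm, 10 mm thick. Origin on the worktop under its middle, z up. The plate rises toward its +x end about a level axis along y at x = -20, z = 50 mm. The toothed wheel (84 mm across, on that axis) and the pawl stand along the +y side in the plane y = 62 mm, the pawl toward the -x end on a pivot at x = -89, z = 65 mm.
- plate (a joint): Tilt of the aluminium plate, rad: 0 = level on its rest stops, grows as raised, up to 1.05; starts at 0.5 to 0.9. Notches every 0.24 rad; with the pawl in, it cannot go down past the next tooth. With the pawl free a stiff hinge keeps it where it is left; pushing the bar down takes about 5 to 15 N, the stops are hard. The screw of the flange on it ends 35 mm above the plate's top.
- pawl (a joint): Angle of the pawl (two-armed rocker), rad: 0 = home at the bottom of a notch, up to about 0.13 while it rides on a tooth, 0.34 = fully free on its stop. An over-centre spring snaps it to either end from 0.19; pressing either pad over takes about 3 to 6 N, its end stops are hard. It goes fully home only with the plate within about 0.03 rad of level, or in a higher notch.
- push_bar (a point): Middle of the black bar, on its axis, 142 mm from the tilt axis, at y = -8 mm in the fixture's frame. The bar is 18 mm thick and 64 mm long along the fixture's y, held between two steel arms at the plate's free edge; push it down from above anywhere on its middle 40 mm. Level, its axis is 50 mm above the worktop; it moves on an arc about the tilt axis.
- release_pad (a point): Middle of the top of the red pad on the pawl's outer arm, 24 mm (x) by 26 mm (y), 5 mm thick, 40 mm from the pivot toward the fixture's -x, at y = 62 mm. About 77 mm above the worktop with the pawl home, 63 mm when fully free; press it down to 66 mm or lower and it snaps free.
- lock_pad (a point): Middle of the top of the green pad, a tab of the pawl bent out beside the wheel, 26 mm (x) by 28 mm (y), 5 mm thick, at x = -45, y = 94 mm in the fixture's frame with the pawl home (x = -52 when free). About 92 mm above the worktop with the pawl free, 78 mm when home; press it down until it stops there.
- hex_key: Dark hex key lying on the worktop beside the fixture, 26 x 83 x 7 mm. Origin under its middle. To be left where it lies.
- tag_plate: Small white tag with a dark face lying on the worktop beside the fixture, 25 x 60 x 9 mm. Origin under its middle. To be left where it lies.
- screwdriver: Small screwdriver with a red handle lying on the worktop beside the fixture, 22 x 162 x 22 mm. Origin under its middle. To be left where it lies.

How it is judged:
On the way, in this order (a step that is already met when the one before it is completed fails the run):
1. the pawl has been pressed free and stays free, with the plate still up (value of joint pawl above 0.26 rad and value of joint plate above 0.25 rad), for 0.2 s.
2. the plate has been pushed down level onto its stops with the pawl free (value of joint plate below 0.04 rad and value of joint pawl above 0.2 rad), for 0.2 s.
At the end, for the whole second after the job is handed in: The plate is level within 0.04 rad and at rest, the pawl is home in the wheel (within 0.04 rad), and the hex key, tag plate and screwdriver lie within 15 mm of where they were (value of joint each of plate, pawl below 0.04 rad and velocity of joint plate between -0.05 and 0.05 rad/s and distance of each of hex_key, tag_plate, screwdriver from where it was at the start of the episode below 0.015 m); the robot touches nothing.
It fails at once if the plate is slammed down (faster than 2.5 rad/s) (velocity of joint plate below -2.5 rad/s).
It fails at once if the plate is lifted (above 0.97 rad, or upward faster than 0.6 rad/s) (value of joint plate above 0.97 rad or velocity of joint plate above 0.6 rad/s).
It fails at once if the plate or its bar is gripped or forced (over 50 N from the fingers) (contact force between the fingers and plate above 50 N).
It fails at once if the arm or the gripper's body, not the fingers, pushes on the fixture (over 3 N) (contact force between the arm and fixture above 3 N).
It fails at once if the hex key, the tag plate or the screwdriver is moved or lifted by more than 15 mm (distance of any of hex_key, tag_plate, screwdriver from where it was at the start of the episode above 0.015 m).
It also fails if it takes over 48 s, if anything falls off the work surface, if the arm or the gripper's body presses on something with over 40 N, if the wrist force passes 120 N, or if a joint passes its speed limit or range.

## Working session

There is one attempt and no reset: what is moved stays moved. The work goes in short steps, Python scripts to look and compute and a shell command to move; the robot and the scene stay as the last step left them, time stands still between calls to the robot, and variables do not carry over. Pictures are saved under pics/ and viewed, and the job is handed in when it is done.

```bash
ls; mkdir -p pics; python3 - <<'E'
from plant import telemetry, snapshot, bot
import cv2,numpy as np
o=telemetry.get_obs()
for k,v in o.items(): print(k,np.round(v,4))
for n in ("scene","top","wrist"):
    s=snapshot(n); cv2.imwrite(f"pics/{n}0.png",s["image"][:,:,::-1]); np.savez(f"{n}0.npz",**s)
    print(n,s["intrinsics"],s["k1"],s.get("R"),s.get("t"),s.get("hand_eye"))
E
```

```text
pics
clock 0.0
joints [ 1.5517e+00  4.0800e-02  8.3800e-02 -5.0000e-04 -1.6155e+00 -3.3370e-01]
joint_velocities [-0.001   0.0003 -0.0005 -0.0001  0.     -0.0003]
effort [-1.90000e-03 -3.68200e+01  3.47409e+01  6.93260e+00 -5.50000e-03
 -0.00000e+00]
tcp_pos [0.2071 0.5628 0.227 ]
tcp_rot [ 3.1398e+00 -1.0000e-04 -3.5280e-01]
wrist_force [ 0.1249 -0.043  -0.9847]
wrist_torque [0.0194 0.0417 0.0325]
finger_gap 0.0851
scene [[398.6730229    0.         324.24649899]
 [  0.         398.6730229  207.27651744]
 [  0.           0.           1.        ]] -0.09293848844842413 [[ 0.88029486 -0.47433736  0.00922123]
 [-0.21108387 -0.40899695 -0.88778663]
 [ 0.42488182  0.77956755 -0.46016288]] [-0.48383954  0.27062541  0.50143895] None
top [[448.20101031   0.         323.96027687]
 [  0.         448.20101031 199.38164752]
 [  0.           0.           1.        ]] -0.1282146342226665 [[-0.0137077  -0.99982101 -0.01304   ]
 [-0.98739002  0.01559192 -0.15753677]
 [ 0.1577119   0.0107161  -0.98742702]] [0.18380478 0.65165972 0.82685696] None
wrist [[299.09358161   0.         316.24279608]
 [  0.         299.09358161 202.55285163]
 [  0.           0.           1.        ]] 0.003606038474241761 None None [[ 4.15092980e-04 -9.54681522e-01 -2.97628995e-01  7.59716746e-02]
 [ 9.99999895e-01  3.38593026e-04  3.08586976e-04  3.13377954e-04]
 [-1.93827182e-04 -2.97629092e-01  9.54681563e-01 -1.46003079e-01]
 [ 0.00000000e+00  0.00000000e+00  0.00000000e+00  1.00000000e+00]]
```

View pics/scene0.png

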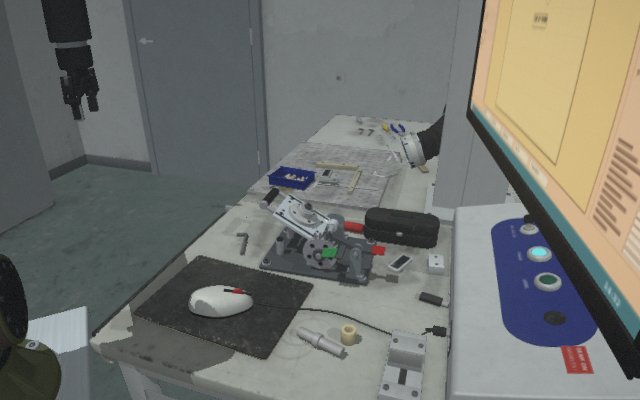

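View pics/top0.png

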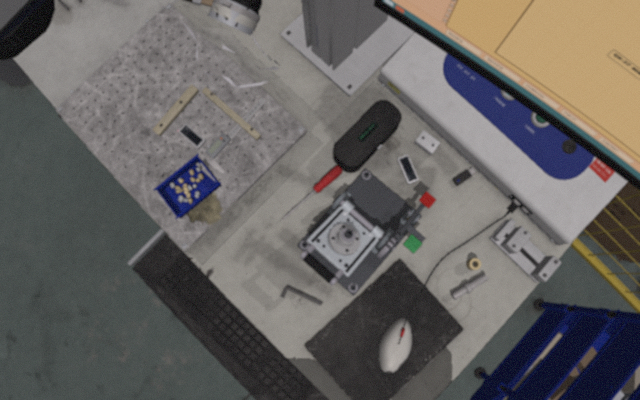

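View pics/wrist0.png

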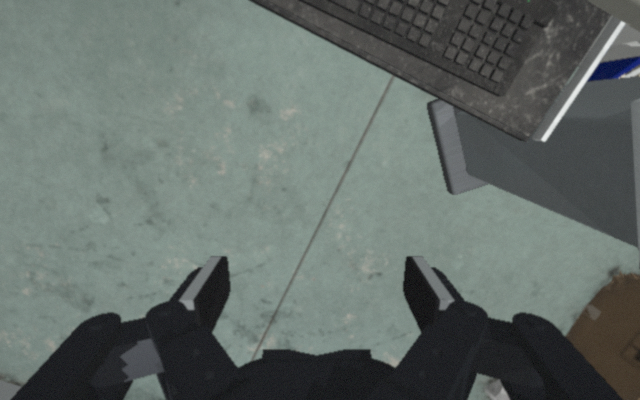

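The scene picture shows the fixture around (320,240). In the top picture the red pad is at about (427,200), green at (413,243) and the black bar near (320,265). The hex key is at (300,293), the tag at (407,168) and the screwdriver at (328,178).

```bash
cat > h.py <<'E'
import numpy as np,cv2
def load(n): return dict(np.load(n+".npz"))
def rays(s,uv):
    k=float(s["k1"]);K=s["intrinsics"]
    d=np.array([k,0,0,0,0.]); 
    p=cv2.undistortPoints(np.float64(uv).reshape(-1,1,2),K,d,None,None)[:,0]
    return np.c_[p,np.ones(len(p))]
def ext(s,tcp=None):
    if "R" in s and s["R"].shape==(3,3): return s["R"],s["t"]
    T=np.linalg.inv(tcp@s["hand_eye"]); return T[:3,:3],T[:3,3]
def onplane(s,uv,z,Rt=None):
    R,t=Rt or ext(s); d=rays(s,uv)@R; c=-R.T@t
    return c+d*((z-c[2])/d[:,2])[:,None]
def depthpts(s,uv,Rt=None):
    R,t=Rt or ext(s); uv=np.int32(np.round(uv)).reshape(-1,2)
    z=s["range_z"][uv[:,1],uv[:,0]]; return (rays(s,uv)*z[:,None]-t)@R
def proj(s,X,Rt=None):
    R,t=Rt or ext(s)
    return cv2.projectPoints(np.float64(X).reshape(-1,1,3),cv2.Rodrigues(R)[0],t,s["intrinsics"],np.array([float(s["k1"]),0,0,0,0]))[0][:,0]
E
python3 - <<'E'
from h import *
for n in("top0","scene0"):
    s=load(n); im=s["image"]; 
    x0,y0=(270,140) if n=="top0" else (220,180)
    c=cv2.resize(im[y0:y0+170,x0:x0+200],None,fx=4,fy=4,interpolation=cv2.INTER_CUBIC)[:600]
    c=cv2.resize(im[y0:y0+150,x0:x0+200],None,fx=4,fy=4,interpolation=cv2.INTER_CUBIC)
    cv2.imwrite(f"pics/{n}_z.png",c[:,:,::-1])
    hsv=cv2.cvtColor(im,cv2.COLOR_RGB2HSV)
    for nm,m in (("red",((hsv[...,0]<8)|(hsv[...,0]>172))&(hsv[...,1]>150)&(hsv[...,2]>80)),("green",(hsv[...,0]>50)&(hsv[...,0]<75)&(hsv[...,1]>120)&(hsv[...,2]>60))):
        N,l,st,ce=cv2.connectedComponentsWithStats(m.astype(np.uint8))
        for i in range(1,N):
            if st[i,4]>15:
                v,u=np.nonzero(l==i); p=depthpts(s,np.c_[u,v]); print(n,nm,ce[i].round(1),st[i],"med",np.median(p,0).round(4),"maxz",np.percentile(p[:,2],90).round(4))
E
```

```text
top0 red [600.6 171.6] [591 162  19  19  97] med [ 0.693 -0.373  0.1  ] maxz 0.1022
top0 red [609.4 168.2] [606 165   8   8  16] med [ 0.6951 -0.3842  0.1045] maxz 0.2654
top0 red [328. 178.] [314 166  28  26 244] med [0.7041 0.1655 0.0211] maxz 0.0234
top0 red [426.9 199.5] [420 192  15  15 129] med [ 0.6466 -0.0232  0.0775] maxz 0.0791
top0 green [412.3 243. ] [405 236  16  16 146] med [0.5644 0.0094 0.0791] maxz 0.081
scene0 red [352.5 225.7] [345 222  18   9  87] med [0.7048 0.155  0.0178] maxz 0.0211
scene0 red [377.9 249.8] [372 246  13   9  95] med [ 0.6457 -0.0262  0.0762] maxz 0.0771
scene0 red [237.5 291. ] [233 289  10   5  31] med [0.3951 0.0254 0.0392] maxz 0.0417
scene0 red [566.8 359.4] [562 347  12  25  92] med [ 0.6913 -0.3651  0.0976] maxz 0.0987
scene0 red [576.8 360.2] [571 347  15  25  95] med [ 0.698  -0.3744  0.1002] maxz 0.1012
scene0 red [586.1 360.1] [582 347   9  25  58] med [ 0.7055 -0.3815  0.1026] maxz 0.1037
scene0 green [329.2 252.1] [322 248  15   9 118] med [0.5631 0.0071 0.0777] maxz 0.079
```

View pics/top0_z.png

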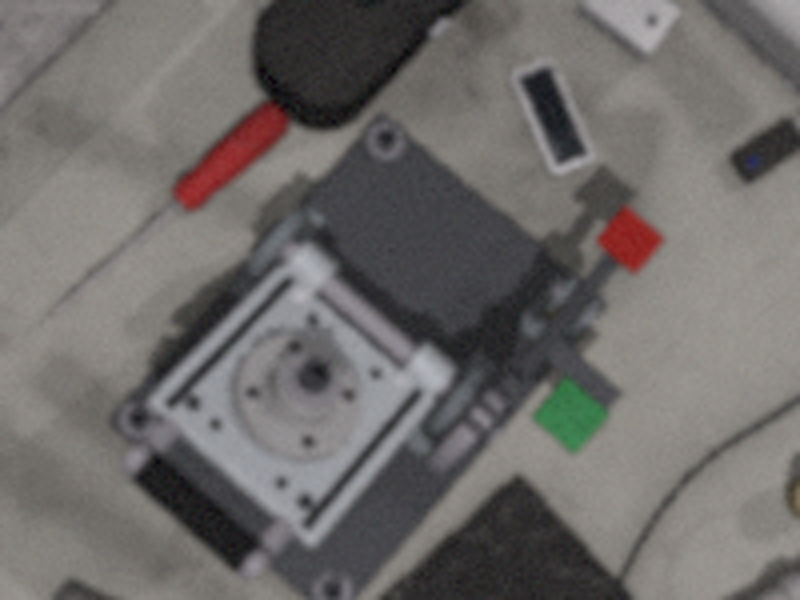

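View pics/scene0_z.png

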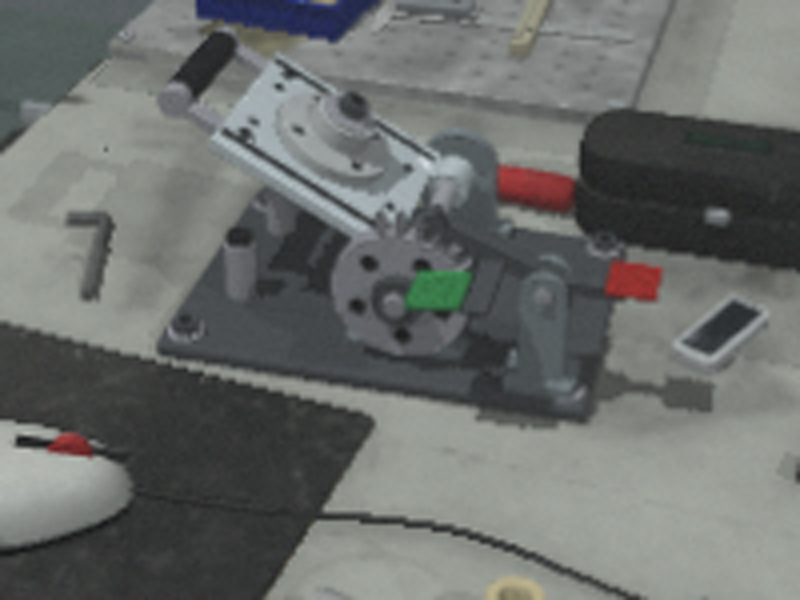

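```bash
python3 - <<'E'
from h import *
s=load("top0");S=load("scene0")
z=lambda x,y:(270+x/4,140+y/4)
red=np.array([.6461,-.0247]);gr=np.array([.5637,.0083])
d=gr-red; yaw=np.arctan2(d[1],d[0])-np.arctan2(32,84)
print("yaw",np.degrees(yaw))
R=np.array([[np.cos(yaw),-np.sin(yaw)],[np.sin(yaw),np.cos(yaw)]])
o=((red-R@[-.129,.062])+(gr-R@[-.045,.094]))/2; print("o",o)
# base bolts (z~.012)
for p in [(385,140),(135,415),(333,588),(383,118)]:
    P=onplane(s,[z(*p)],.012)[0]; print("bolt f",((P[:2]-o)@R*1e3).round(1))
# bar: dark pixels on elevated depth
v,u=np.mgrid[140:290,270:470]; uv=np.c_[u.ravel(),v.ravel()]
P=depthpts(s,uv); g=s["image"][uv[:,1],uv[:,0]].max(1)
F=np.c_[(P[:,:2]-o)@R,P[:,2]]*1e3
m=(g<60)&(F[:,2]>100)&(abs(F[:,1]+8)<60)&(F[:,0]>50); B=F[m]
print("bar n",m.sum(),B.min(0).round(),B.max(0).round(),np.median(B,0).round(1), np.percentile(B[:,2],[10,50,90]).round(1))
# tall obstacles
v,u=np.mgrid[0:400:2,0:640:2]; uv=np.c_[u.ravel(),v.ravel()]
ok=s["range_z"][uv[:,1],uv[:,0]]>0
P=depthpts(s,uv[ok]); t=P[(P[:,2]>.1)&(P[:,0]<1.0)]
for a in np.arange(.3,1.0,.1):
  for b in np.arange(-.5,.6,.1):
    q=t[(abs(t[:,0]-a-.05)<.05)&(abs(t[:,1]-b-.05)<.05)]
    if len(q)>3: print(np.round([a,b],1),len(q),q[:,2].max().round(2),end="; ")
print(); print("bar proj scene/top")
for th in (.5,.6,.7,.8,.9):
    f=np.array([-20+142*np.cos(th),-8,50+142*np.sin(th)])/1e3; X=np.r_[o+R@f[:2],f[2]]
    print(th,(f*1e3).round(),proj(s,X).round(1),proj(S,X).round(1))
E
```

```text
yaw 137.3201593459654
o [0.59381796 0.10811934]
bolt f [-100.7  -63.1]
bolt f [ 90.9 -64. ]
bolt f [89. 68.]
bolt f [-108.9  -71.5]
bar n 308 [ 63. -48. 103.] [113.  33. 922.] [104.3  -5.7 127.2] [123.6 127.2 129.5]
[0.4 0.1] 13 0.13; [0.5 0.1] 373 0.13; [0.5 0.2] 31 0.13; [ 0.6 -0.5] 22 0.11; [ 0.6 -0.4] 78 0.31; [ 0.6 -0.3] 477 0.4; [ 0.7 -0.4] 47 0.11; [ 0.7 -0.3] 675 0.47; [ 0.7 -0.2] 2892 0.56; [0.7 0.4] 504 0.58; [0.7 0.5] 98 0.53; [ 0.8 -0.3] 12 0.11; [ 0.8 -0.2] 195 0.5; [ 0.8 -0.1] 1671 0.49; [ 0.8 -0. ] 208 0.37; [0.8 0.2] 7 0.15; [0.8 0.4] 29 0.52; [ 0.9 -0. ] 226 0.34; [0.9 0.1] 530 0.28; [0.9 0.2] 15 0.17; [0.9 0.3] 14 0.16; 
bar proj scene/top
0.5 [105.  -8. 118.] [[318.5 267. ]] [[270.1 197.4]]
0.6 [ 97.  -8. 130.] [[321.1 263.8]] [[273.2 192.5]]
0.7 [ 89.  -8. 141.] [[324.3 259.9]] [[276.9 187.9]]
0.8 [ 79.  -8. 152.] [[328.  255.6]] [[281.3 183.7]]
0.9 [ 68.  -8. 161.] [[332.2 250.7]] [[286.2 179.9]]
```

```bash
python3 - <<'E'
from h import *
for n in("top0","scene0"):
    s=load(n)
    v,u=np.mgrid[0:400,0:640]; uv=np.c_[u.ravel(),v.ravel()]
    ok=s["range_z"][uv[:,1],uv[:,0]]>0; uv=uv[ok]
    P=depthpts(s,uv)
    for c in((.646,-.025),(.564,.008),(.515,.19)):
      for zl in (.1,.2,.3,.45):
        d=np.hypot(P[:,0]-c[0],P[:,1]-c[1]); m=(P[:,2]>zl)&(P[:,2]<1.2)&~((P[:,0]<.62)&(P[:,1]>.05)&(P[:,2]<.2)); i=np.argmin(np.where(m,d,9)); print(n,c,zl,d[i].round(3),P[i].round(3),uv[i])
# targets
yaw=np.radians(137.4)
print(0)
E
```

```text
top0 (0.646, -0.025) 0.1 0.093 [0.578 0.039 0.1  ] [398 235]
top0 (0.646, -0.025) 0.2 0.167 [ 0.786 -0.115  0.286] [509  88]
top0 (0.646, -0.025) 0.3 0.169 [ 0.781 -0.127  0.474] [579  29]
top0 (0.646, -0.025) 0.45 0.169 [ 0.781 -0.127  0.474] [579  29]
top0 (0.564, 0.008) 0.1 0.032 [0.576 0.037 0.103] [399 236]
top0 (0.564, 0.008) 0.2 0.252 [ 0.766 -0.142  0.275] [524 103]
top0 (0.564, 0.008) 0.3 0.255 [ 0.767 -0.146  0.552] [635   5]
top0 (0.564, 0.008) 0.45 0.255 [ 0.767 -0.146  0.552] [635   5]
top0 (0.515, 0.19) 0.1 0.159 [0.578 0.044 0.102] [395 235]
top0 (0.515, 0.19) 0.2 0.377 [0.784 0.453 0.546] [43  2]
top0 (0.515, 0.19) 0.3 0.377 [0.784 0.453 0.546] [43  2]
top0 (0.515, 0.19) 0.45 0.377 [0.784 0.453 0.546] [43  2]
scene0 (0.646, -0.025) 0.1 0.167 [ 0.776 -0.129  0.268] [494 157]
scene0 (0.646, -0.025) 0.2 0.167 [ 0.776 -0.129  0.268] [494 157]
scene0 (0.646, -0.025) 0.3 0.171 [ 0.776 -0.135  0.316] [503 128]
scene0 (0.646, -0.025) 0.45 0.171 [ 0.779 -0.132  0.455] [521  29]
scene0 (0.564, 0.008) 0.1 0.253 [ 0.769 -0.139  0.267] [496 160]
scene0 (0.564, 0.008) 0.2 0.253 [ 0.769 -0.139  0.267] [496 160]
scene0 (0.564, 0.008) 0.3 0.256 [ 0.766 -0.149  0.353] [511 106]
scene0 (0.564, 0.008) 0.45 0.256 [ 0.766 -0.149  0.478] [529  11]
scene0 (0.515, 0.19) 0.1 0.386 [0.888 0.29  0.146] [386 144]
scene0 (0.515, 0.19) 0.2 0.402 [ 0.844 -0.04   0.265] [480 137]
scene0 (0.515, 0.19) 0.3 0.404 [ 0.84  -0.051  0.451] [502  28]
scene0 (0.515, 0.19) 0.45 0.404 [ 0.84  -0.051  0.451] [502  28]
0
```

```bash
cat > t.py <<'E'
import numpy as np
from scipy.spatial.transform import Rotation as Ro
from plant import telemetry
YAW=np.radians(137.4); O=np.array([.5938,.1081])
RF=np.array([[np.cos(YAW),-np.sin(YAW)],[np.sin(YAW),np.cos(YAW)]])
def fw(x,y,z): return np.r_[O+RF@np.array([x,y])/1e3,z/1e3]   # fixture mm -> world
def to(p,yaw=YAW+np.pi/2):   # tcp target world
    o=telemetry.get_obs(); R=Ro.from_euler("xyz",o["tcp_rot"])
    d=R.inv().apply(np.array(p)-o["tcp_pos"])*100
    w=(R.inv()*Ro.from_euler("xyz",[np.pi,0,yaw])).as_rotvec(degrees=True)
    print("target",np.round(p,4),"shift cm",d.round(2),"rot",w.round(2))
def st():
    o=telemetry.get_obs(); f=np.r_[RF.T@(o["tcp_pos"][:2]-O)*1e3,o["tcp_pos"][2]*1e3-25]
    print("t",o["clock"],"tip fixture mm",f.round(1),"F",np.round(o["wrist_force"],1),"rot",np.round(o["tcp_rot"],3),"gap",o["finger_gap"],"q",np.round(o["joints"],2))
E
python3 -c "
from t import *
st(); to(fw(-129,62,220))"
```

```text
t 0.15 tip fixture mm [592.4 -73.  202.2] F [0.8 0.2 0.5] rot [ 3.14  -0.    -0.353] gap 0.0854263884211228 q [ 1.55  0.04  0.08 -0.   -1.62 -0.33]
target [ 0.6468 -0.0249  0.22  ] shift cm [61.56 39.96  0.78] rot [ 5.0000e-02 -8.0000e-02  1.1239e+02]
```

```bash
python3 -m jog '[[3.6,2.35,0,0,0,6.5],[7.2,4.7,0,0,0,13],[10.8,7.05,0,0,0,19.5],[14.4,9.4,0,0,0,26],[18,11.75,0,0,0,32.5],[21.6,14.1,0,0,0,39],[25.2,16.45,0,0,0,45.5],[28.8,18.8,0,0,0,52],[32.4,21.1,0,0,0,58.5],[36,23.4,0,0,0,65],[39.6,25.7,0,0,0,71.5],[43,28,0,0,0,78]]' 1 40; python3 -c "
from t import *
st(); to(fw(-129,62,220))"
```

```text
clock: 1.35
tcp_pos: [0.5147, 0.1499, 0.2275]
tcp_rot: [3.141, -0.001, -1.719]
wrist_force: [0.9, 0.6, -0.0]
finger_gap: 0.0004
t 1.35 tip fixture mm [ 86.5  22.8 202.5] F [ 0.9  0.6 -0. ] rot [ 3.141e+00 -1.000e-03 -1.719e+00] gap 0.000363320898144918 q [ 0.66 -0.13 -0.08  0.   -1.62 -0.81]
target [ 0.6468 -0.0249  0.22  ] shift cm [ 15.33 -15.64   0.76] rot [-0.   -0.08 34.11]
```

```bash
python3 -m jog '[[2.6,-2.6,0,0,0,6],[5.1,-5.2,0,0,0,12],[7.7,-7.8,0,0,0,18],[10.2,-10.4,0.2,0,0,24],[12.8,-13,0.4,0,0,30],[15.3,-15.6,0.8,0,0,34.1],[15.3,-15.6,0.8,0,0,34.1],[15.3,-15.6,0.8,0,0,34.1]]'; python3 - <<'E'
from t import *
from h import *
from plant import snapshot
st(); o=telemetry.get_obs()
s=snapshot("wrist"); cv2.imwrite("pics/w1.png",s["image"][:,:,::-1])
T=np.eye(4);T[:3,:3]=Ro.from_euler("xyz",o["tcp_rot"]).as_matrix();T[:3,3]=o["tcp_pos"]
Rt=ext(s,T); im=s["image"]; hsv=cv2.cvtColor(im,cv2.COLOR_RGB2HSV)
for nm,m,z in (("red",((hsv[...,0]<8)|(hsv[...,0]>172))&(hsv[...,1]>150)&(hsv[...,2]>80),.077),("green",(hsv[...,0]>50)&(hsv[...,0]<75)&(hsv[...,1]>120)&(hsv[...,2]>60),.078)):
    N,l,stt,ce=cv2.connectedComponentsWithStats(m.astype(np.uint8))
    for i in range(1,N):
        if stt[i,4]>60:
            P=onplane(s,[ce[i]],z,Rt)[0]; v,u=np.nonzero(l==i); D=np.median(depthpts(s,np.c_[u,v],Rt),0)
            print(nm,ce[i].round(1),stt[i],P.round(4),D.round(4),"fix",(RF.T@(P[:2]-O)*1e3).round(1))
s=snapshot("scene"); cv2.imwrite("pics/s1.png",cv2.resize(s["image"][100:300,200:460],None,fx=3,fy=3)[:,:,::-1])
to(fw(-129,62,110))
E
```

```text
clock: 2.15
tcp_pos: [0.6464, -0.0252, 0.2184]
tcp_rot: [3.141, -0.003, -2.315]
wrist_force: [0.6, 0.8, 0.4]
finger_gap: -0.0002
t 2.15 tip fixture mm [-128.9   62.6  193.4] F [0.6 0.8 0.4] rot [ 3.141e+00 -3.000e-03 -2.315e+00] gap -0.00020842678046371107 q [ 0.27  0.17  0.2   0.   -1.61 -1.01]
red [537.4  53.1] [528  48  19  11  77] [0.4214 0.0144 0.077 ] [0.4    0.0265 0.0407] fix [ 63.5 185.7]
red [316.5 192.4] [305 181  24  24 551] [ 0.6476 -0.0234  0.077 ] [ 0.6477 -0.0233  0.0765] fix [-128.7   60.4]
green [402.4 160.4] [390 146  26  29 683] [0.5652 0.0088 0.078 ] [0.5653 0.0087 0.0781] fix [-46.1  92.4]
target [ 0.6468 -0.0249  0.11  ] shift cm [ 0.   -0.09 10.97] rot [-0.03 -0.07  0.07]
```

View pics/w1.png

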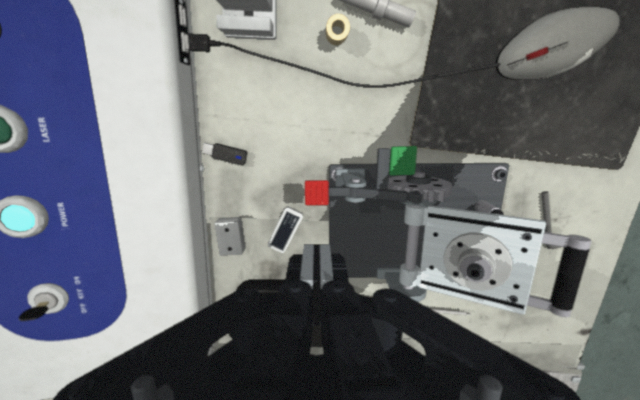

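View pics/s1.png

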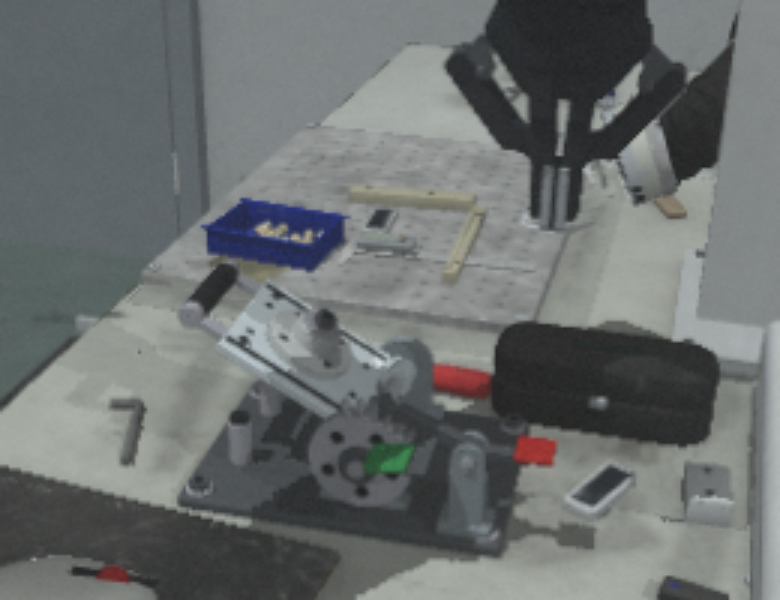

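The wrist picture shows the red pad at (316,192) and the green pad at (402,160). Both agree with my frame to within 2 mm. Next I descend over red.

```bash
python3 -m jog '[[-0.1,-0.1,3,0,0,0],[-0.1,-0.2,6,0,0,0],[-0.1,-0.2,9,0,0,0],[-0.1,-0.2,10.5,0,0,0],[-0.1,-0.2,10.8,0,0,0],[-0.1,-0.2,10.8,0,0,0]]'; python3 -c "
from t import *
st()"
```

```text
clock: 2.85
tcp_pos: [0.6485, -0.0244, 0.1128]
tcp_rot: [-3.14, -0.001, -2.312]
wrist_force: [0.4, -0.4, 0.4]
finger_gap: -0.0001
t 2.85 tip fixture mm [-130.    60.5   87.8] F [ 0.4 -0.4  0.4] rot [-3.140e+00 -1.000e-03 -2.312e+00] gap -7.840488838598009e-05 q [ 0.27  0.18  0.03  0.   -1.42 -1.01]
```

```bash
python3 -m jog '[[0,0,0.4,0,0,0],[0,0,0.7,0,0,0],[0,0,1.0,0,0,0],[0,0,1.25,0,0,0],[0,0,1.5,0,0,0],[0,0,1.75,0,0,0],[0,0,1.95,0,0,0],[0,0,1.95,0,0,0]]'; python3 -c "
from t import *
st()"
```

```text
clock: 3.65
tcp_pos: [0.6484, -0.0245, 0.0929]
tcp_rot: [-3.141, -0.001, -2.312]
wrist_force: [0.6, 0.6, 0.6]
finger_gap: 0.0001
t 3.65 tip fixture mm [-129.9   60.7   67.9] F [0.6 0.6 0.6] rot [-3.141e+00 -1.000e-03 -2.312e+00] gap 0.00011368248630105716 q [ 0.27  0.19  0.    0.   -1.38 -1.01]
```

```bash
cat > look.py <<'E'
import sys
from h import *
from plant import snapshot
n=sys.argv[1]
s=snapshot("scene"); a=cv2.resize(s["image"][170:300,230:430],None,fx=4,fy=4,interpolation=cv2.INTER_CUBIC)
cv2.imwrite(f"pics/{n}.png",a[:,:,::-1])
E
python3 look.py s2
```

```text
(no output)
```

View pics/s2.png

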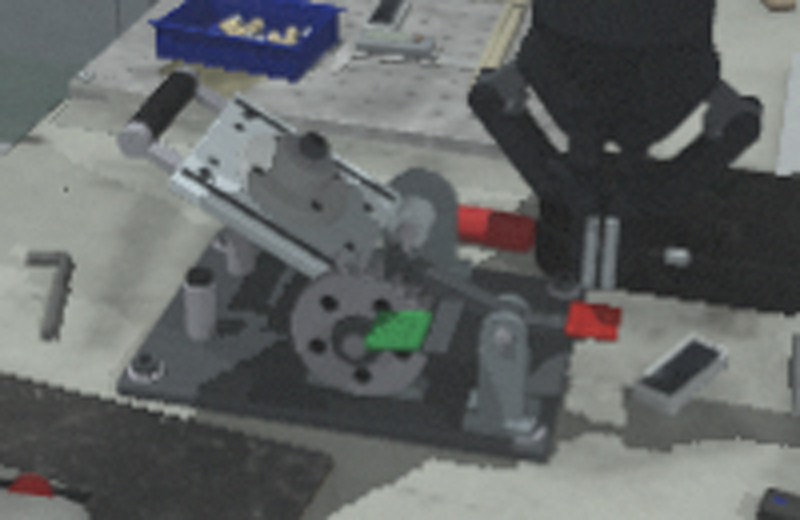

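```bash
python3 - <<'E'
from t import *
from h import *
from plant import snapshot
o=telemetry.get_obs(); st()
for n in("scene","top","wrist"):
    s=snapshot(n)
    T=np.eye(4);T[:3,:3]=Ro.from_euler("xyz",o["tcp_rot"]).as_matrix();T[:3,3]=o["tcp_pos"]
    Rt=ext(s,T)
    v,u=np.mgrid[0:400,0:640]; uv=np.c_[u.ravel(),v.ravel()]; ok=s["range_z"].ravel()>0; uv=uv[ok]
    P=depthpts(s,uv,Rt); L=Ro.from_euler("xyz",o["tcp_rot"]).inv().apply(P-o["tcp_pos"])*1e3
    m=(abs(L[:,0])<25)&(abs(L[:,1])<30)&(L[:,2]>-30)&(L[:,2]<45)
    print(n,m.sum())
    for z in range(-30,45,5):
        q=L[m&(L[:,2]>=z)&(L[:,2]<z+5)]
        if len(q): print(z,len(q),q.min(0).round(),q.max(0).round())
    if n=="wrist": cv2.imwrite("pics/w2.png",s["image"][:,:,::-1])
    p=proj(s,o["tcp_pos"]+Ro.from_euler("xyz",o["tcp_rot"]).apply([0,0,.025]),Rt); print("tip pix",p)
E
```

```text
t 3.7 tip fixture mm [-130.    60.6   68.2] F [ 0.5 -0.5 -0.1] rot [-3.140e+00 -1.000e-03 -2.312e+00] gap 0.00020495829633034257 q [ 0.27  0.19  0.    0.   -1.38 -1.01]
scene 360
-30 43 [ -4. -14. -30.] [ 13.  13. -25.]
-25 33 [  6. -14. -25.] [ 13.  13. -20.]
-20 44 [  0. -14. -20.] [ 13.  12. -15.]
-15 37 [  6. -13. -15.] [ 14.  12. -10.]
-10 15 [ 11.  -7. -10.] [13.  5. -5.]
-5 2 [10. -3. -5.] [11.  2. -5.]
15 121 [-14. -11.  15.] [14. 26. 20.]
20 43 [-5. -7. 20.] [13. 30. 25.]
25 18 [ 1.  4. 25.] [ 5. 30. 30.]
30 1 [ 1.  8. 31.] [ 1.  8. 31.]
35 2 [ 3. 29. 35.] [ 4. 30. 37.]
40 1 [10. 30. 44.] [10. 30. 44.]
tip pix [[378.57983508 252.82288954]]
top 0
tip pix [[426.55231595 199.49055869]]
wrist 2617
-30 339 [  7. -13. -30.] [ 12.  14. -25.]
-25 306 [  6. -13. -25.] [ 12.  14. -20.]
-20 268 [  7. -13. -20.] [ 12.  14. -15.]
-15 229 [  7. -13. -15.] [ 12.  14. -10.]
-10 61 [  7.  -7. -10.] [12. 12. -6.]
15 949 [ -7. -10.  15.] [13. 28. 20.]
20 421 [-6. -8. 20.] [12. 30. 25.]
25 34 [ 3. 14. 25.] [ 4. 30. 27.]
30 2 [ 1. 30. 35.] [ 2. 30. 35.]
35 8 [ 0. 29. 35.] [ 3. 30. 36.]
tip pix [[316.19569836 238.08065321]]
```

View pics/w2.png

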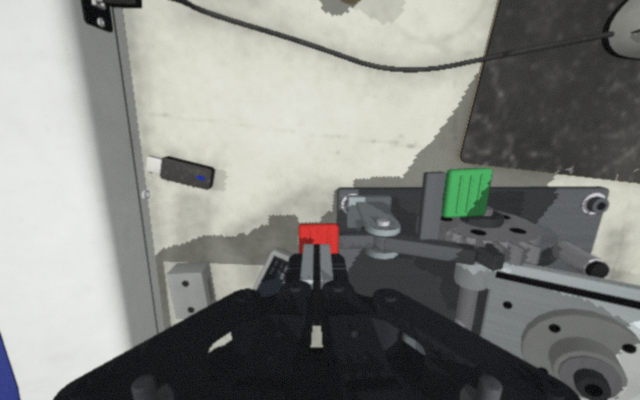

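The wrist and scene depth show the shut fingertips about 5 mm behind the TCP, not 25 mm ahead of it, and the red pad is still untouched. I'll keep descending and watch the force.

```bash
python3 -m jog '[[0,0,0.4,0,0,0],[0,0,0.8,0,0,0],[0,0,1.2,0,0,0],[0,0,1.5,0,0,0],[0,0,1.7,0,0,0],[0,0,1.7,0,0,0]]'; python3 -m jog '[[0,0,0.2,0,0,0],[0,0,0.4,0,0,0],[0,0,0.4,0,0,0]]';python3 -m jog '[[0,0,0.2,0,0,0],[0,0,0.4,0,0,0],[0,0,0.4,0,0,0]]'; python3 look.py s3
```

```text
clock: 4.45
tcp_pos: [0.6485, -0.0245, 0.076]
tcp_rot: [-3.14, -0.001, -2.312]
wrist_force: [-0.6, 0.2, 0.1]
finger_gap: 0.0005
clock: 4.75
tcp_pos: [0.6488, -0.0246, 0.0725]
tcp_rot: [-3.139, -0.001, -2.312]
wrist_force: [-0.2, -0.6, 2.5]
finger_gap: -0.0002
clock: 5.05
tcp_pos: [0.6493, -0.025, 0.0689]
tcp_rot: [-3.138, 0.0, -2.312]
wrist_force: [0.9, -2.3, 3.7]
finger_gap: 0.0002
```

View pics/s3.png

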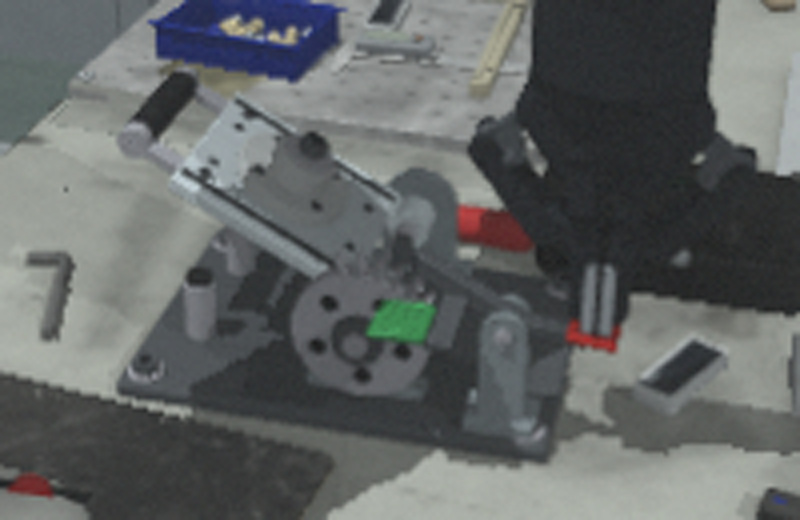

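Fingertips now press the red pad (593,335) and the green tab has begun to rise. Continuing.

```bash
python3 -m jog '[[0,0,0.2,0,0,0],[0,0,0.4,0,0,0],[0,0,0.4,0,0,0]]'; python3 -m jog '[[0,0,0.2,0,0,0],[0,0,0.3,0,0,0],[0,0,0.3,0,0,0]]';python3 look.py s4
```

```text
clock: 5.4
tcp_pos: [0.6485, -0.0246, 0.0634]
tcp_rot: [-3.14, -0.001, -2.312]
wrist_force: [-0.0, -0.4, -0.4]
finger_gap: 0.0001
clock: 5.7
tcp_pos: [0.6487, -0.0245, 0.0613]
tcp_rot: [-3.14, -0.001, -2.312]
wrist_force: [-2.2, 0.7, 5.3]
finger_gap: 0.0001
```

View pics/s4.png

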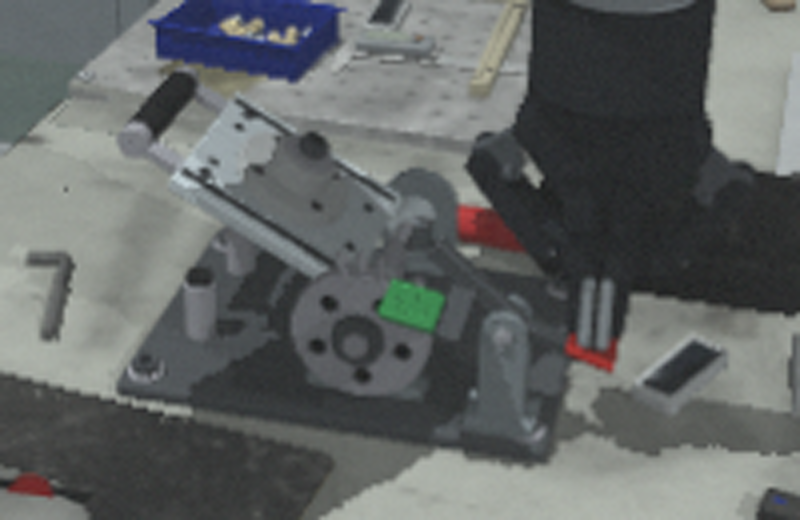

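Pawl is free: the green tab has risen to (412,305). Retracting, then moving over the bar.

```bash
python3 -m jog '[[0,0,-1,0,0,0],[0,0,-4,0,0,0],[0,0,-8,0,0,0],[0,0,-12,0,0,0],[0,0,-12,0,0,0]]'; python3 -c "
from t import *
st(); to(fw(109,-8,180)); to(fw(109,-8,135))"
```

```text
clock: 6.25
tcp_pos: [0.6509, -0.0245, 0.1892]
tcp_rot: [-3.132, 0.007, -2.312]
wrist_force: [-0.0, -0.3, 0.7]
finger_gap: -0.0002
t 6.25 tip fixture mm [-131.8   58.9  164.2] F [-0.  -0.3  0.7] rot [-3.132  0.007 -2.312] gap -0.00023307568823967943 q [ 0.27  0.16  0.15  0.   -1.54 -1.01]
target [0.519  0.1878 0.18  ] shift cm [-6.75 24.07  0.73] rot [-0.55  0.39  0.14]
target [0.519  0.1878 0.135 ] shift cm [-6.72 24.12  5.23] rot [-0.55  0.39  0.14]
```

```bash
python3 -m jog '[[-1,3.5,0,0,0,0],[-2,7,0,0,0,0],[-3,10.5,0,0,0,0],[-4,14,0,0,0,0],[-5,17.5,0,0,0,0],[-6,21,0,-0.5,0.4,0.1],[-6.7,23.5,0.4,-0.5,0.4,0.1],[-6.7,24.1,0.7,-0.5,0.4,0.1],[-6.7,24.1,0.7,-0.5,0.4,0.1]]'; python3 look.py s5; python3 - <<'E'
from t import *
from h import *
from plant import snapshot
st(); o=telemetry.get_obs(); s=snapshot("wrist"); cv2.imwrite("pics/w5.png",s["image"][:,:,::-1])
T=np.eye(4);T[:3,:3]=Ro.from_euler("xyz",o["tcp_rot"]).as_matrix();T[:3,3]=o["tcp_pos"]
Rt=ext(s,T); v,u=np.mgrid[0:400,0:640]; uv=np.c_[u.ravel(),v.ravel()]; ok=s["range_z"].ravel()>0; uv=uv[ok]
P=depthpts(s,uv,Rt);F=np.c_[(P[:,:2]-O)@RF,P[:,2]]*1e3
m=(F[:,0]>80)&(F[:,0]<135)&(F[:,2]>90)&(F[:,2]<145)&(F[:,1]>-50)&(F[:,1]<40)
for y in range(-50,40,10):
    q=F[m&(F[:,1]>=y)&(F[:,1]<y+10)]
    if len(q): print(y,len(q),q.min(0).round(),q.max(0).round(), q[q[:,2].argmax()].round())
to(fw(109,-8,132))
E
```

```text
clock: 7.15
tcp_pos: [0.5177, 0.1881, 0.1798]
tcp_rot: [-3.141, -0.001, -2.312]
wrist_force: [0.6, 1.0, -0.6]
finger_gap: -0.0002
t 7.2 tip fixture mm [109.3  -7.3 155.1] F [ 0.4 -0.3 -0.3] rot [-3.141e+00 -1.000e-03 -2.313e+00] gap 0.0001376049432075787 q [ 0.71 -0.09 -0.13  0.   -1.53 -1.45]
-50 84 [ 80. -50. 108.] [ 89. -40. 114.] [ 89. -41. 114.]
-40 163 [ 80. -40. 104.] [ 99. -30. 125.] [ 99. -31. 125.]
-30 245 [ 80. -30. 102.] [114. -20. 129.] [107. -20. 129.]
-20 372 [ 80. -20. 104.] [114. -10. 128.] [107. -14. 128.]
-10 406 [ 80. -10. 103.] [114.  -0. 130.] [106.  -1. 130.]
0 413 [ 80.   0. 103.] [114.  10. 129.] [106.   5. 129.]
10 424 [ 80.  10. 103.] [114.  20. 129.] [105.  19. 129.]
20 713 [ 80.  20. 106.] [114.  30. 129.] [106.  21. 129.]
30 109 [ 80.  30. 102.] [111.  40. 127.] [104.  30. 127.]
target [0.519  0.1878 0.132 ] shift cm [-0.08  0.03  4.83] rot [-0.06 -0.03  0.03]
```

View pics/s5.png

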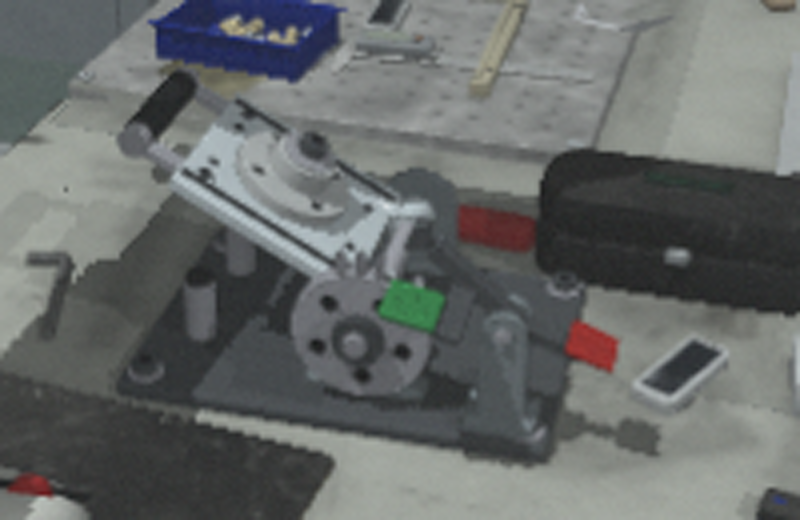

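View pics/w5.png

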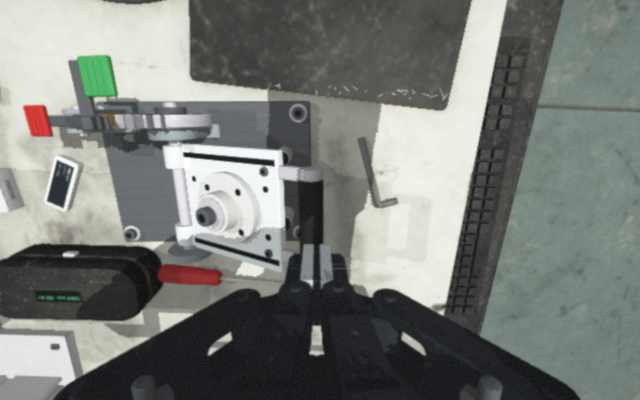

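Pawl still free (green at (412,305), red at (593,345)). The finger linkage spreads along fixture x toward the flange screw, so I'll turn the tool 90° so that it spreads along the bar instead.

```bash
python3 -m jog '[[0,0,0,0,0,-8],[0,0,0,0,0,-16],[0,0,0,0,0,-24],[0,0,0,0,0,-32],[0,0,0,0,0,-40],[0,0,0,0,0,-48],[0,0,0,0,0,-56],[0,0,0,0,0,-64],[0,0,0,0,0,-72],[0,0,0,0,0,-80],[0,0,0,0,0,-88],[0,0,0,0,0,-90]]'; python3 -c "
from t import *
import numpy as np
st(); to(fw(109,-8,135),YAW-np.pi)
from plant import snapshot
import cv2
cv2.imwrite('pics/w6.png',snapshot('wrist')['image'][:,:,::-1])"
```

```text
clock: 8.45
tcp_pos: [0.5193, 0.1859, 0.1804]
tcp_rot: [3.141, -0.001, -0.74]
wrist_force: [-0.3, 0.1, 0.3]
finger_gap: -0.0002
t 8.45 tip fixture mm [107.5  -6.9 155.4] F [-0.3  0.1  0.3] rot [ 3.141e+00 -1.000e-03 -7.400e-01] gap -0.00016847622800040244 q [ 0.71 -0.09 -0.13  0.   -1.53  0.12]
target [0.519  0.1878 0.135 ] shift cm [-0.16 -0.12  4.54] rot [ 0.03 -0.07  0.18]
```

View pics/w6.png

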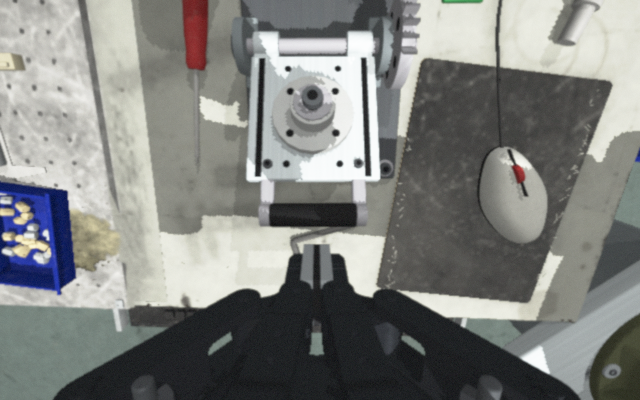

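```bash
python3 -m jog '[[0,-0.1,2,0,0,0],[0,-0.1,3.5,0,0,0],[0,-0.1,4.5,0,0,0],[0,-0.1,4.8,0,0,0],[0,-0.1,4.8,0,0,0]]'; python3 -m jog '[[0,0,0.3,0,0,0],[0,0,0.6,0,0,0],[0,0,0.6,0,0,0]]'; python3 -c "
from t import *
st()"; python3 look.py s7
```

```text
clock: 9.0
tcp_pos: [0.52, 0.1863, 0.1321]
tcp_rot: [3.14, -0.001, -0.742]
wrist_force: [-0.4, 0.3, -0.4]
finger_gap: -0.0
clock: 9.3
tcp_pos: [0.5199, 0.1863, 0.1259]
tcp_rot: [3.14, -0.001, -0.741]
wrist_force: [-0.7, 0.2, 0.6]
finger_gap: 0.0002
t 9.3 tip fixture mm [107.4  -7.5 100.9] F [-0.7  0.2  0.6] rot [ 3.14e+00 -1.00e-03 -7.41e-01] gap 0.00015364013679124332 q [ 0.71 -0.07 -0.21  0.   -1.43  0.12]
```

View pics/s7.png

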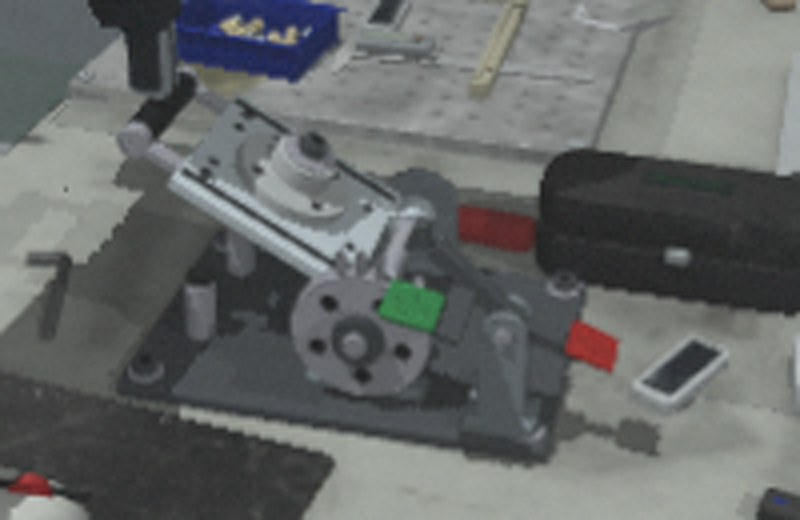

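```bash
python3 -m jog '[[-0.1,0,0.3,0,0,0],[-0.3,0,0.6,0,0,0],[-0.4,0,0.9,0,0,0],[-0.55,0,1.2,0,0,0]]'; python3 -c "
from t import *
st()"; python3 look.py s8
```

```text
clock: 9.75
tcp_pos: [0.5159, 0.1905, 0.115]
tcp_rot: [3.141, -0.001, -0.741]
wrist_force: [-2.9, 0.8, 5.7]
finger_gap: 0.0
t 9.75 tip fixture mm [113.1  -8.   90. ] F [-2.9  0.8  5.7] rot [ 3.141e+00 -1.000e-03 -7.410e-01] gap 1.3303922627488025e-05 q [ 0.72 -0.08 -0.24  0.   -1.41  0.11]
```

View pics/s8.png

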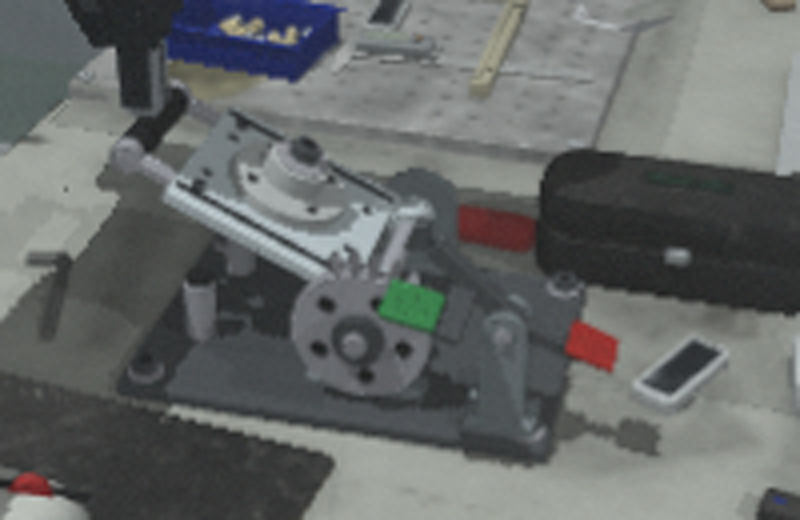

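Bar is following at about 6 N. Continuing along the arc.

```bash
python3 -m jog '[[-0.17,0,0.4,0,0,0],[-0.33,0,0.8,0,0,0],[-0.47,0,1.2,0,0,0],[-0.6,0,1.6,0,0,0],[-0.72,0,2.0,0,0,0],[-0.83,0,2.4,0,0,0],[-0.92,0,2.8,0,0,0],[-1.0,0,3.2,0,0,0]]'; python3 -m jog '[[-0.1,0,0.4,0,0,0],[-0.15,0,0.8,0,0,0],[-0.2,0,1.2,0,0,0],[-0.2,0,1.3,0,0,0]]'; python3 -c "
from t import *
st()"; python3 look.py s9
```

```text
clock: 10.6
tcp_pos: [0.5079, 0.1983, 0.0828]
tcp_rot: [-3.141, -0.0, -0.74]
wrist_force: [-3.6, 2.5, 5.5]
finger_gap: -0.0003
clock: 11.0
tcp_pos: [0.506, 0.2001, 0.0692]
tcp_rot: [-3.141, 0.001, -0.74]
wrist_force: [-1.8, 2.4, 3.7]
finger_gap: -0.0
t 11.0 tip fixture mm [126.9  -8.3  44.2] F [-1.8  2.4  3.7] rot [-3.141e+00  1.000e-03 -7.400e-01] gap -3.580953007741116e-05 q [ 0.75 -0.07 -0.31 -0.   -1.33  0.09]
```

View pics/s9.png

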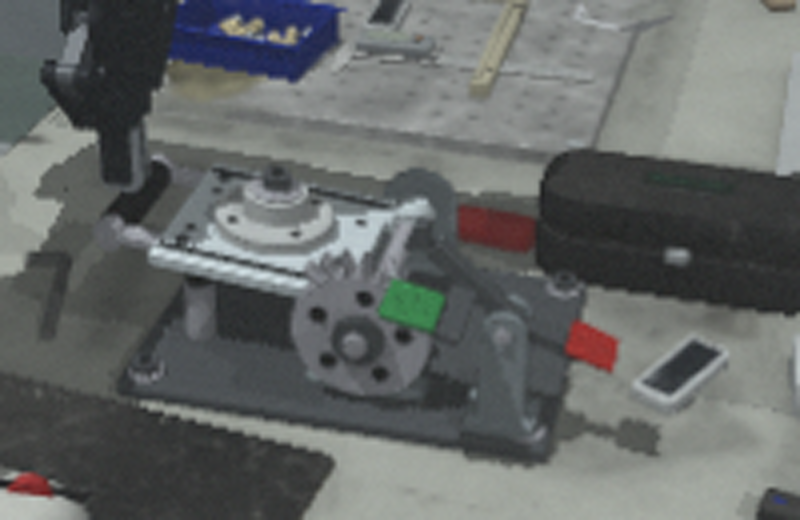

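```bash
python3 -m jog '[[0,0,0.2,0,0,0],[0.1,0,0.4,0,0,0],[0.1,0,0.6,0,0,0],[0.1,0,0.8,0,0,0]]'; python3 -m jog '[[0,0,0.15,0,0,0],[0,0,0.25,0,0,0],[0,0,0.25,0,0,0]]';python3 -c "
from t import *
st()"; python3 look.py s10
```

```text
clock: 11.45
tcp_pos: [0.507, 0.1995, 0.0612]
tcp_rot: [-3.14, 0.001, -0.74]
wrist_force: [-3.0, 1.9, 3.9]
finger_gap: -0.0001
clock: 11.75
tcp_pos: [0.507, 0.1994, 0.0584]
tcp_rot: [-3.141, 0.001, -0.74]
wrist_force: [0.3, 0.6, 1.4]
finger_gap: -0.0001
t 11.75 tip fixture mm [125.7  -8.5  33.4] F [0.3 0.6 1.4] rot [-3.141e+00  1.000e-03 -7.400e-01] gap -0.00010779171074249546 q [ 0.74 -0.06 -0.33 -0.   -1.3   0.09]
```

View pics/s10.png

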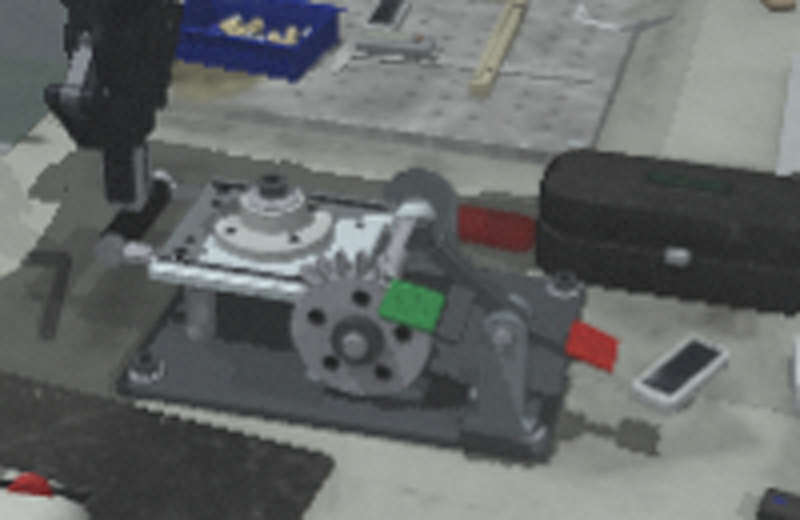

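```bash
python3 -m jog '[[0,0,0.1,0,0,0],[0,0,0.2,0,0,0]]'; python3 -m jog '[[0,0,0.1,0,0,0],[0,0,0.15,0,0,0]]'
```

```text
clock: 12.0
tcp_pos: [0.5071, 0.1993, 0.0564]
tcp_rot: [-3.141, 0.0, -0.74]
wrist_force: [-2.2, 1.8, 3.7]
finger_gap: -0.0001
clock: 12.2
tcp_pos: [0.5071, 0.1994, 0.0556]
tcp_rot: [-3.14, 0.0, -0.74]
wrist_force: [-5.9, 1.4, 8.4]
finger_gap: -0.0
```

```bash
python3 -m jog '[[0,0,0.1,0,0,0],[0,0,0.1,0,0,0]]'; python3 -c "
from t import *
st()"
```

```text
clock: 12.4
tcp_pos: [0.5072, 0.1994, 0.0556]
tcp_rot: [-3.14, -0.0, -0.74]
wrist_force: [-5.5, 0.6, 8.8]
finger_gap: 0.0004
t 12.4 tip fixture mm [125.6  -8.6  30.6] F [-5.5  0.6  8.8] rot [-3.14 -0.   -0.74] gap 0.0003776848173547831 q [ 0.74 -0.06 -0.33 -0.   -1.3   0.09]
```

```bash
python3 -m jog '[[0,0,0.15,0,0,0],[0,0,0.3,0,0,0],[0,0,0.3,0,0,0],[0,0,0.3,0,0,0]]'; python3 look.py s11; python3 - <<'E'
from t import *
from h import *
from plant import snapshot
s=snapshot("top"); v,u=np.mgrid[140:290,270:470]; uv=np.c_[u.ravel(),v.ravel()]
P=depthpts(s,uv);F=np.c_[(P[:,:2]-O)@RF,P[:,2]]*1e3
m=(F[:,2]>50)&(F[:,2]<75)&(F[:,0]>-5)&(F[:,0]<90)&(abs(F[:,1])<50)&(np.hypot(F[:,0]-45,F[:,1]+8)>32)
Q=F[m];A=np.c_[Q[:,:2],np.ones(len(Q))]
for _ in range(4):
    c=np.linalg.lstsq(A,Q[:,2],rcond=None)[0]; r=A@c-Q[:,2]; k=abs(r)<3; A,Q=A[k],Q[k]
print("plane",len(Q),c.round(4),"tilt",c[0])
E
```

```text
clock: 12.8
tcp_pos: [0.5073, 0.1995, 0.0554]
tcp_rot: [-3.139, -0.001, -0.739]
wrist_force: [-11.4, -0.0, 17.4]
finger_gap: -0.0002
plane 1041 [-1.70000e-03 -1.70000e-03  5.51475e+01] tilt -0.0016667927578172719
```

View pics/s11.png

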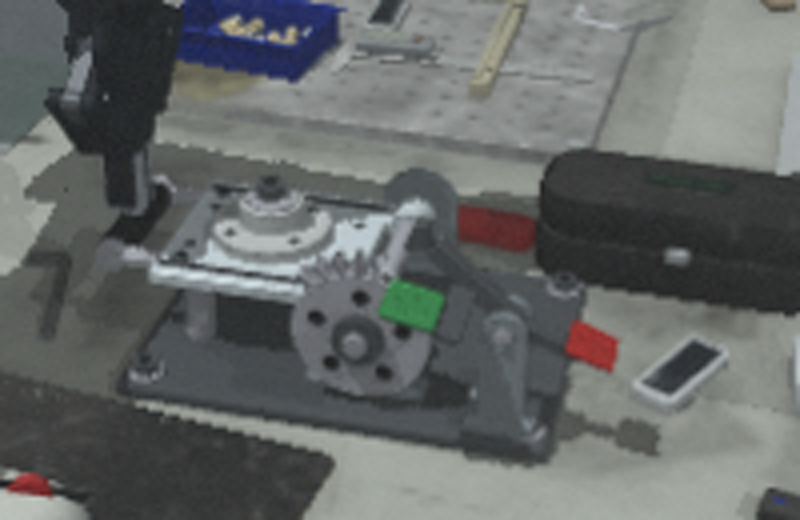

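Plate measures level (tilt -0.002 rad) and sits on its stops, pawl still free. Backing off and moving to the green pad.

```bash
python3 -m jog '[[0,0,-0.5,0,0,0],[0,0,-2,0,0,0],[0,0,-5,0,0,0],[0,0,-8.5,0,0,0],[0,0,-12,0,0,0],[0,0,-12,0,0,0]]'; python3 -c "
from t import *
st(); to(fw(-48,95,170))"
```

```text
clock: 13.5
tcp_pos: [0.5094, 0.1998, 0.182]
tcp_rot: [-3.131, -0.005, -0.739]
wrist_force: [-0.2, 0.2, 0.8]
finger_gap: -0.0
t 13.5 tip fixture mm [124.2 -10.3 157. ] F [-0.2  0.2  0.8] rot [-3.131 -0.005 -0.739] gap -2.4328834596156674e-06 q [ 0.74 -0.11 -0.15  0.   -1.52  0.09]
target [0.5648 0.0057 0.17  ] shift cm [17.17 10.62  1.17] rot [-0.69  0.27 90.23]
```

```bash
python3 -m jog '[[1.7,1,0,0,0,8],[3.4,2,0,0,0,16],[5.1,3,0,0,0,24],[6.8,4,0,0,0,32],[8.5,5,0,0,0,40],[10.2,6,0,0,0,48],[11.9,7,0,0,0,56],[13.6,8,0,0,0,64],[15.3,9,0,0,0,72],[16.5,10,0,0,0,80],[17.2,10.6,0.5,-0.5,0.3,88],[17.2,10.6,1,-0.7,0.3,90.2]]'; python3 - <<'E'
from t import *
from h import *
from plant import snapshot
o=telemetry.get_obs();st()
s=snapshot("wrist"); cv2.imwrite("pics/w12.png",s["image"][:,:,::-1])
T=np.eye(4);T[:3,:3]=Ro.from_euler("xyz",o["tcp_rot"]).as_matrix();T[:3,3]=o["tcp_pos"]
Rt=ext(s,T); hsv=cv2.cvtColor(s["image"],cv2.COLOR_RGB2HSV)
m=(hsv[...,0]>50)&(hsv[...,0]<75)&(hsv[...,1]>120)&(hsv[...,2]>60)
N,l,stt,ce=cv2.connectedComponentsWithStats(m.astype(np.uint8)); i=1+stt[1:,4].argmax()
v,u=np.nonzero(l==i); P=depthpts(s,np.c_[u,v],Rt);F=np.c_[(P[:,:2]-O)@RF,P[:,2]]*1e3
print(ce[i],np.percentile(F,[2,50,98],axis=0).round(1))
to(fw(-49,95,100))
E
python3 look.py s12
```

```text
clock: 14.7
tcp_pos: [0.5652, 0.0041, 0.1714]
tcp_rot: [-3.141, -0.001, -2.32]
wrist_force: [0.8, 1.2, -0.5]
finger_gap: 0.0002
t 14.7 tip fixture mm [-49.3  95.9 146.4] F [ 0.8  1.2 -0.5] rot [-3.141e+00 -1.000e-03 -2.320e+00] gap 0.0002095410389171499 q [ 0.36 -0.05 -0.11  0.   -1.51 -1.11]
[314.53680982 213.73619632] [[-62.6  79.7  88.9]
 [-50.4  93.1  92.3]
 [-39.2 105.3  94.8]]
target [0.5656 0.005  0.1   ] shift cm [-0.1  -0.04  7.01] rot [ 0.06 -0.14 -0.28]
```

View pics/s12.png

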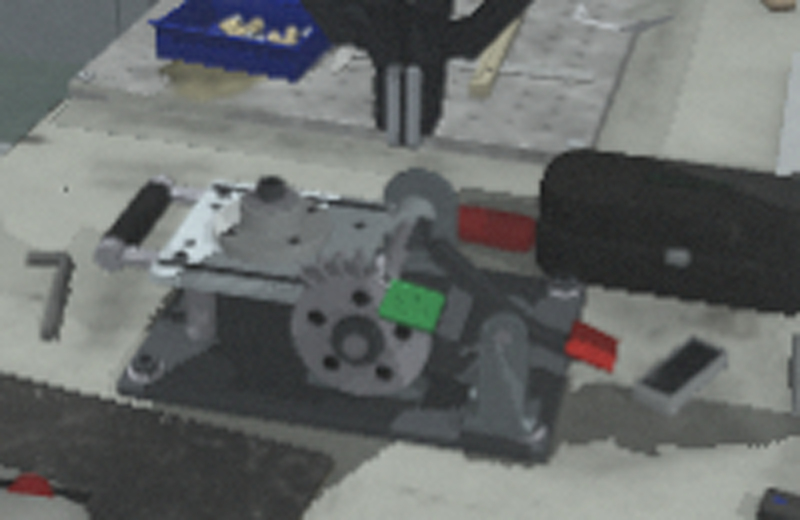

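View pics/w12.png

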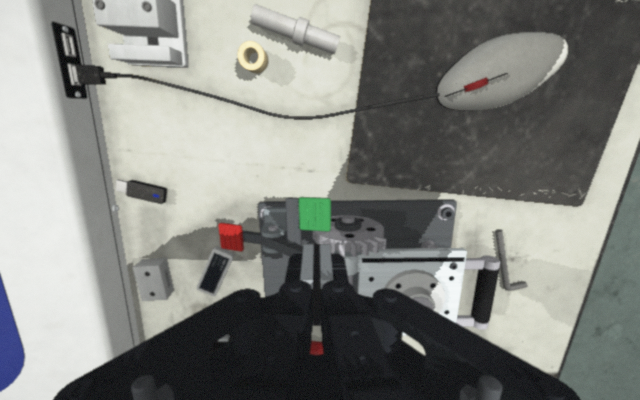

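Green pad is at (314,214), fixture (-50, 93), right under the tips. Descending.

```bash
python3 -m jog '[[-0.1,0,2.5,0,0,0],[-0.1,0,5,0,0,0],[-0.1,0,6.6,0,0,0],[-0.1,0,7.1,0,0,0],[-0.1,0,7.1,0,0,0]]'; python3 -m jog '[[0,0.05,0.3,0,0,0],[0,0.1,0.6,0,0,0],[0,0.15,0.9,0,0,0],[0,0.15,0.9,0,0,0]]';python3 -m jog '[[0,0.1,0.3,0,0,0],[0,0.2,0.5,0,0,0],[0,0.2,0.5,0,0,0]]'; python3 -m jog '[[0,0,0.2,0,0,0],[0,0.1,0.3,0,0,0],[0,0.1,0.3,0,0,0]]'; python3 look.py s13; python3 -c "
from t import *
st()"
```

```text
clock: 15.3
tcp_pos: [0.5652, 0.0055, 0.0994]
tcp_rot: [3.141, -0.003, -2.314]
wrist_force: [-1.1, 0.2, 0.3]
finger_gap: -0.0003
clock: 15.7
tcp_pos: [0.5643, 0.0067, 0.0907]
tcp_rot: [3.141, -0.002, -2.314]
wrist_force: [0.2, 0.1, 1.8]
finger_gap: -0.0
clock: 16.0
tcp_pos: [0.5627, 0.0082, 0.0853]
tcp_rot: [3.141, -0.002, -2.314]
wrist_force: [-0.2, 0.4, 2.0]
finger_gap: 0.0002
clock: 16.3
tcp_pos: [0.5616, 0.0088, 0.0817]
tcp_rot: [3.14, -0.003, -2.314]
wrist_force: [0.7, -0.7, -0.0]
finger_gap: -0.0001
t 16.35 tip fixture mm [-43.6  94.8  56.9] F [ 0.  -0.   0.2] rot [ 3.141e+00 -3.000e-03 -2.314e+00] gap -0.00041735264164652114 q [ 0.37 -0.03 -0.25  0.   -1.35 -1.12]
```

View pics/s13.png

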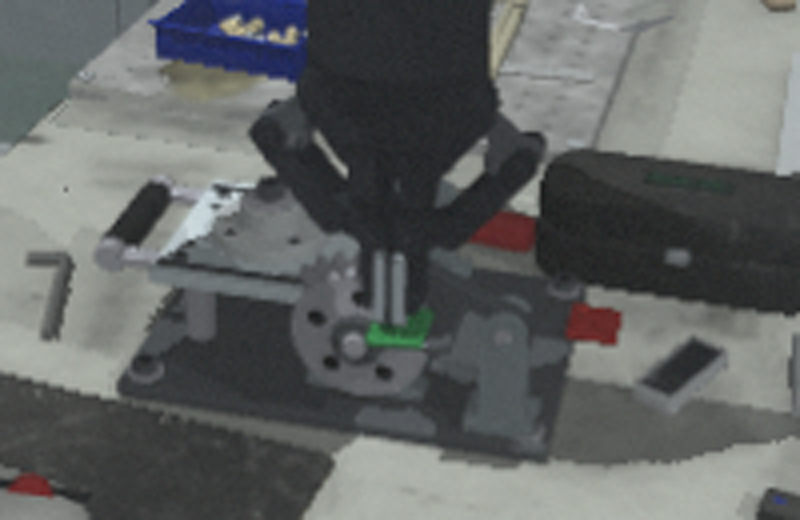

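Pawl snapped in (red pad back up at (593,325)). Pressing on until it stops.

```bash
python3 -m jog '[[0,0,0.2,0,0,0],[0,0,0.4,0,0,0],[0,0,0.4,0,0,0]]'; python3 -m jog '[[0,0,0.15,0,0,0],[0,0,0.25,0,0,0],[0,0,0.25,0,0,0]]'
```

```text
clock: 16.65
tcp_pos: [0.5614, 0.0087, 0.0773]
tcp_rot: [3.14, -0.004, -2.314]
wrist_force: [0.3, 0.3, 0.5]
finger_gap: 0.0002
clock: 16.95
tcp_pos: [0.5615, 0.0087, 0.0752]
tcp_rot: [3.14, -0.003, -2.314]
wrist_force: [-1.1, -0.1, 1.2]
finger_gap: 0.0001
```

```bash
python3 -m jog '[[0,0,0.15,0,0,0],[0,0,0.25,0,0,0],[0,0,0.25,0,0,0]]'; python3 look.py s14; python3 -c "
from t import *
st()"
```

```text
clock: 17.25
tcp_pos: [0.5617, 0.0085, 0.0748]
tcp_rot: [3.142, -0.003, -2.314]
wrist_force: [-6.1, 0.7, 10.4]
finger_gap: 0.0005
t 17.3 tip fixture mm [-43.8  95.   49.8] F [-6.5  0.7 10.5] rot [ 3.142e+00 -3.000e-03 -2.314e+00] gap 0.00025194910758731645 q [ 0.37 -0.02 -0.26  0.   -1.34 -1.12]
```

Stopped hard at 10 N. Retracting and checking.

```bash
python3 -m jog '[[0,0,-0.5,0,0,0],[0,0,-2,0,0,0],[0,0,-5,0,0,0],[0,0,-9,0,0,0],[0,0,-13,0,0,0],[-1,-1,-15,0,0,0],[-1,-1,-15,0,0,0]]'; python3 look.py s15; python3 - <<'E'
from t import *
from h import *
from plant import snapshot
st(); o=telemetry.get_obs()
s=snapshot("wrist"); cv2.imwrite("pics/w15.png",s["image"][:,:,::-1])
T=np.eye(4);T[:3,:3]=Ro.from_euler("xyz",o["tcp_rot"]).as_matrix();T[:3,3]=o["tcp_pos"]
for n in("wrist","scene"):
    if n=="scene": s=snapshot(n)
    Rt=ext(s,T); hsv=cv2.cvtColor(s["image"],cv2.COLOR_RGB2HSV)
    v,u=np.nonzero(s["range_z"]>0); uv=np.c_[u,v]; P=depthpts(s,uv,Rt); F=np.c_[(P[:,:2]-O)@RF,P[:,2]]*1e3
    h=hsv[v,u]
    for nm,m,x,y in(("red",((h[:,0]<8)|(h[:,0]>172))&(h[:,1]>150)&(h[:,2]>80),-129,62),("green",(h[:,0]>50)&(h[:,0]<75)&(h[:,1]>120)&(h[:,2]>60),-47,94)):
        k=m&(abs(F[:,0]-x)<20)&(abs(F[:,1]-y)<20); Q=F[k]; 
        if len(Q)>10: print(n,nm,np.median(Q,0).round(1),"slope",np.polyfit(Q[:,0],Q[:,2],1)[0].round(3))
    m=(F[:,2]>50)&(F[:,2]<75)&(F[:,0]>-5)&(F[:,0]<90)&(abs(F[:,1])<50)&(np.hypot(F[:,0]-45,F[:,1]+8)>32)
    Q=F[m];A=np.c_[Q[:,:2],np.ones(len(Q))]
    if len(Q)<50: continue
    for _ in range(4):
        c=np.linalg.lstsq(A,Q[:,2],rcond=None)[0]; k=abs(A@c-Q[:,2])<3; A,Q=A[k],Q[k]
    print(n,"plate slope",c[0].round(4),len(Q))
a=load("top0")["image"]; b=snapshot("top")["image"]
cv2.imwrite("pics/t15.png",np.hstack([cv2.resize(i[140:320,270:470],None,fx=2,fy=2) for i in(a,b)])[:,:,::-1])
E
```

```text
clock: 18.0
tcp_pos: [0.5782, 0.0095, 0.2295]
tcp_rot: [-3.137, 0.002, -2.314]
wrist_force: [-0.2, 0.4, -0.1]
finger_gap: -0.0002
t 18.05 tip fixture mm [-54.3  83.8 201.8] F [ 1.1  0.2 -1.4] rot [-3.14  -0.    -2.314] gap 3.676032939351788e-05 q [ 0.37 -0.02  0.02  0.   -1.61 -1.11]
wrist red [-128.6   60.6   76.5] slope -0.004
wrist green [-44.9  92.3  78.1] slope -0.137
wrist plate slope 0.0007 3354
scene red [-128.3   63.6   76.1] slope 0.013
scene green [-45.7  95.2  77.9] slope -0.146
scene plate slope 0.0029 491
```

View pics/s15.png

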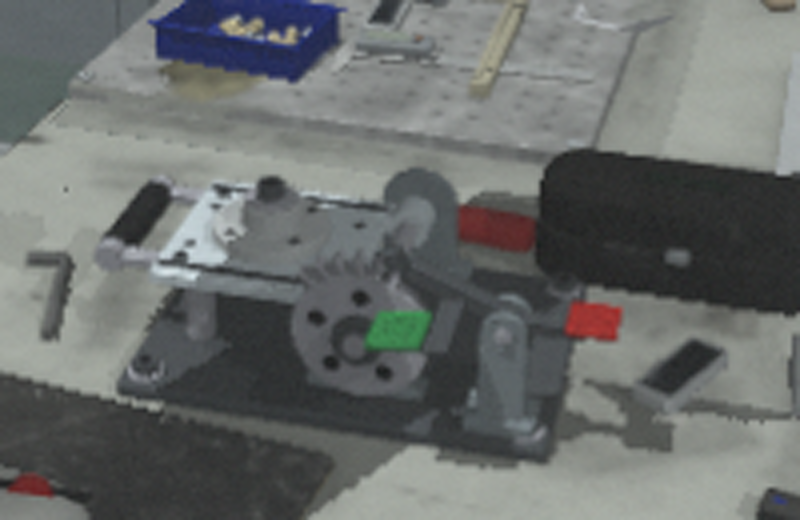

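View pics/t15.png

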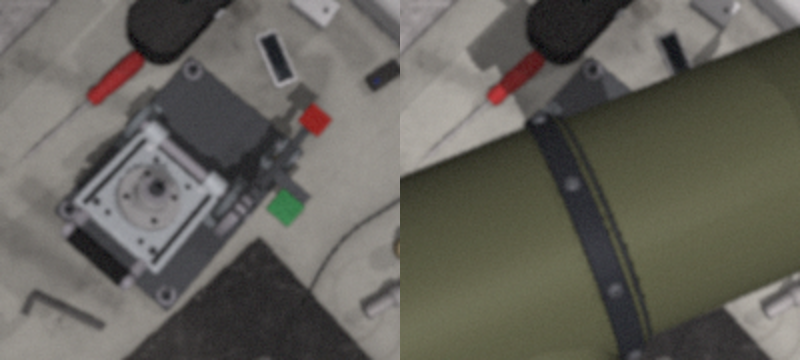

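Red (76.5 mm) and green (78 mm) are at their home heights. The plate's slope is about 0.001, and the hex key, tag plate and screwdriver are where they were. Handing in.

```bash
python3 -c "
from plant import bot
print(bot.hand_in())"
```

```text
the job is handed in; nothing more can be done
None
```

The plate is back level on its stops with the pawl locked home, and I handed the job in at about 18 s; no verdict is reported. I pressed the red pad until the pawl snapped free and stayed free. Then I pushed the bar slowly down its arc at about 4–9 N, with one firm press of about 21 N on the wrist sensor at the stops. Last, I pressed the green pad until it stopped hard at about 12 N.

**Last checks:**
- **Plate:** the slope measured 0.001 rad from the wrist camera and 0.003 rad from the scene camera.
- **Pawl:** the red pad is at 76–76.5 mm and the green pad at 78 mm, both at their home heights.
- **Loose items:** the hex key, tag plate and screwdriver looked unmoved by eye. I did not measure their positions. In the final top view the arm hid the hex key and part of the tag, so those two rest on the scene view.
- **Robot:** it was clear of everything and touching nothing.

**What disagreed:**
- **Fingertips:** the shut tips sat about 2–5 mm behind the TCP, not 25 mm ahead as stated, so I found each contact by force.
- **Base bolts:** they measured up to 5 mm off a symmetric layout, so I relied on the pads and bar instead.

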